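Return a pry bar to the lockable tool rack

TASK

Somebody left a pry bar hanging over the wall of the scrap crate. Hang it back on the tool rack: lower its hook gently over the upper rail in the gap between the two bars hanging there, hook and shaft the same way round as theirs and clear of both, without knocking those two off, tipping them or shifting them along. Then slide the rack's locking rod fully home over the hooks, let go, and leave everything else on the bench where it is.

Things in the scene. Friction and masses are not known exactly. Their poses are not given: they have to be found in the camera images.
- stray_bar: The bar to move: gooseneck pry bar, dark flat steel 20 wide x 6 thick, 180 long, 0.24 kg, top bent over as an upside-down U. Origin: mid underside of the bend, where it bears (steel top 6 above). Shaft leg at -x, short claw leg at +x (tip 48 below origin), y across the width, z up. Hangs over the crate's -x wall, claw inside, leaning 3 degrees.
- stray_hook (a point): Where that bar is well pinched across its hook from above: 18 mm below its origin, midway between the two legs. The legs are 26 mm apart inside, 38 mm over their flat outer faces, which are upright and parallel from 13 to 34 mm below the origin. The shaft is outside the crate: lift the foot above the rim, or draw it back first, before carrying the bar sideways.
- stray_foot (a point): Lower end of that bar's shaft: 174 mm below its origin and 23 mm to its -x side.
- long_bar: A like bar, 205 mm long (foot 199 below its origin), hanging on the rack's upper rail; same shape and axes as the stray bar. It and the short bar are the neighbours, either one on the left, origins 72 to 100 mm apart.
- short_bar: A like bar, 155 mm long (foot 149 below its origin), hanging on the rack's upper rail; same shape and axes as the stray bar.
- rack: Grey steel rack bolted to the bench: two uprights (36 deep, 12 wide, 288 high, 160 between) with two round 14 mm rails. Origin on the bench under the middle of the upper rail; y along the rails, x away from the shafts' side, z up. Upper rail axis 235 up; lower one 140 up at x -6, the shafts rest on it. A hung bar has its axes along the rack's, its origin at x 0, 242 up.
- rail_mid (a point): Top of the upper rail, midway between the uprights, 242 mm above the bench.
- lock_rod (a joint): Travel (m) of the locking rod, a 12 mm steel rod above the upper rail (axis 264 mm up) that slides along the rack's y through a sleeve on the -y upright. 0: drawn right out to -y, clear of the bars (it starts at 0 to 0.015). 0.170: home at its stop, tip in the other upright, passing 10 mm over the hooks. About 2 N of friction; stays where left.
- rod_handle (a point): Middle of the rod's upturned outer end, an upright 14 mm bar with a 20 mm ball on top, from 264 to 326 mm up; this point is 296 up. At x 0, y -310 in the rack's frame at joint 0 and y -140 when home. Push it to the rack's +y from outside.
- crate: Open plywood crate, fixed, 200 x 200 mm and 200 high, walls 12, wood scrap in its lower 100 mm. Origin under its centre on the bench. The stray bar hangs over its -x wall.
- tape_roll: Roll of brown tape lying flat, 104 mm across, 50 mm high. Origin under its centre. To be left alone.
- nail_tin: Open tin of nails, 74 mm across, 85 mm high. Origin under its centre. To be left alone.
Things that resemble listed ones, but are neither listed nor needed, are in the scene too. What is shaped like the stray_bar but purple is not meant.

How it is judged (in metres and radians):
On the way, in this order (a step that is already met when the one before it is completed fails the run):
1. the stray bar hangs on the upper rail between the two others and has been let go (x of stray_bar in the frame of rack between -0.009 and 0.009 m and z of stray_bar in the frame of rack between 0.237 and 0.248 m and x of stray_foot in the frame of rack below -0.004 m and angle between stray_bar's own z axis and vertical below 0.15 rad and angle between the y axis of stray_bar and the y axis of rack, either way round below 0.25 rad and horizontal distance between stray_bar and long_bar between 0.024 and 0.07 m and horizontal distance between stray_bar and short_bar between 0.024 and 0.07 m and contact force between the fingers and stray_bar below 0.1 N), for 0.3 s.
2. the locking rod is slid fully home with the bar still hanging there (x of stray_bar in the frame of rack between -0.009 and 0.009 m and z of stray_bar in the frame of rack between 0.237 and 0.248 m and x of stray_foot in the frame of rack below -0.004 m and angle between stray_bar's own z axis and vertical below 0.15 rad and angle between the y axis of stray_bar and the y axis of rack, either way round below 0.25 rad and horizontal distance between stray_bar and long_bar between 0.024 and 0.07 m and horizontal distance between stray_bar and short_bar between 0.024 and 0.07 m and value of joint lock_rod above 0.162 m), for 0.2 s.
At the end, for the whole second after the job is handed in: Bar at rest by its hook on the upper rail: origin within 9 mm across, about 5 mm in height, shaft on the rack's -x side, upright within 0.15 rad, square within 0.25 rad, 24 to 70 mm from each neighbour's origin; neighbours within 15 mm of their starts; rod within 8 mm of home (all of step 2 and distance of each of long_bar, short_bar from where it was at the start of the episode below 0.015 m and linear speed of stray_bar below 0.03 m/s); the robot touches nothing.
It fails at once if a neighbour is shifted more than 15 mm, knocked off or swung more than 0.3 rad (distance of any of long_bar, short_bar from where it was at the start of the episode above 0.015 m or angle between any of long_bar, short_bar's own z axis and vertical above 0.3 rad).
It fails at once if the bar is dropped or slammed on to the rack (faster than 0.5 m/s within 40 mm of the rail's middle, seen from above) (horizontal distance between stray_bar and rail_mid below 0.04 m and linear speed of stray_bar above 0.5 m/s).
It fails at once if the tape roll or the nail tin is moved more than 30 mm (distance of any of tape_roll, nail_tin from where it was at the start of the episode above 0.03 m).
It also fails if it takes over 59 s, if anything falls off the work surface, if the arm or the gripper's body presses on something with over 40 N, if the wrist force passes 120 N, or if a joint passes its speed limit or range.

ROBOT

A 6-joint arm with a two-finger parallel gripper is mounted at the origin on the work surface. World frame = base frame: x ahead of the robot, y to its left, z up, the work surface at z = 0. Lengths are in mm, angles in rad, forces in N, time in s.
With the tool pointing down it reaches from about 300 to 775 mm from the base axis. Payload 14.6 kg.
Tool frame: the origin (TCP) lies midway between the tips of the shut fingers; the grasp point (between the pads) lies 19 mm behind it (pinch_z is the distance from the TCP to the grasp point, in mm); z points along the fingers, y is the direction in which the jaws open and shut (so a half turn about z gives the same grasp; the last joint's range is limited). The gripper opens to 94 mm and grips with 3 to 60 N. Pads are 16 mm wide; open, the fingers measure 119 mm over their backs; the gripper's body (75 mm by 177 mm) begins 78 mm behind the grasp point.
Start: joints at [1.198, 0.3, 1.521, -0, 1.321, -0.067], TCP at [165.578, 524.474, 205.446] pointing down, gripper open.
Joint ranges: [-3.03, 3.03], [-0.79, 2.21], [0.23, 2.52], [-1.04, 4.18], [0, 3.07], [-2.55, 2.55]. Speed limits (rad/s): [2.22, 2.22, 2.57, 3.14, 3.14, 3.14].

INTERFACE

Orientations are given as [roll, pitch, yaw] about the fixed x, y, z axes, in that order (R = Rz(yaw) Ry(pitch) Rx(roll)).
In Python, from cell import read_state, camera, sign_off, pinch_z gives the robot as it stands. The module is installed in compiled form; this text tells all that it offers.
- The arm moves only by the tool servo_tool, never from a script. Its argument "series" is a list of rows, each a list of 6 numbers: the shift along the tool's x, y, z in cm, then the turn, a rotation vector about the tool's x, y, z in rad. In form: [[tx, ty, tz, rx, ry, rz], ...]. A call has exactly 10 rows; each row is the pose to reach, as a shift and turn from the pose commanded when the call began, along the tool's axes at that moment; what a row does not reach only later rows make up. A row lasts 1/12 s, in which the tool goes at most 41.7 mm and 7.16 degrees, less where a joint would pass 70% of its speed; a pose out of reach is approached as far as the arm can. A call with a gripper value outside its range is refused whole. "gripper" is the finger opening in cm, from 0 to 9.4, set as the call begins (left out, the last holds). The fingers move at their own pace and stop on an object; "grip_force" is the grip in N (left out, the last holds). Time passes only in rows, so rows that repeat a pose let the fingers close, or fill a call up. It gives the time, the measured TCP pose, the force and the opening at its end, in the units of the state.
- read_state(): the state, without advancing time (a new reading comes with each control period).
- camera(name): name is "side" or "top" or "wrist"; returns a dict with "pixels" (384x512x3 uint8, red, green, blue), "fx", "fy", "cx", "cy" (pixels), "k1" (the pictures are not rectified: a ray, as slopes to the right and down, at radius r is drawn at 1 + k1 r^2 times it, then the intrinsics apply), "pose" (4x4, takes a point from camera to world coordinates); the wrist camera has in their place "mount" (4x4, takes a point from camera to tool coordinates, whose origin is the TCP and whose axes are the flange's). Camera axes: x right, y down, z forward; pixel columns grow to the right and rows downward; lengths in mm; the calibration is good to about 2 mm. A picture is of the moment at which its call begins: read the wrist's pose just before it. There is no depth.
- sign_off(): hands the job in, once; it reports no verdict.
The state is a dict: "clock": time; "joints": joint angles; "qd": joint speeds; "effort": joint torques, N m; "eef_pos": TCP position; "eef_rot": TCP orientation; "wrist_force": force on the tool from outside, world axes, zero at the start; "moment": the same for the moment, N m; "finger_gap": finger opening in mm.
Only numpy, scipy, OpenCV 4.12 (cv2) and the standard library are available. Lean on these libraries where they do the work, as an engineer would, in place of code of your own. Each camera call takes 0.05 s, during which the arm holds its last target.

## Working session

There is one attempt and no reset: what is moved stays moved. The work goes in short steps, Python scripts to look and compute and a tool call to move; the robot and the scene stay as the last step left them, time stands still between calls to the robot, and variables do not carry over. Pictures are saved under pics/ and viewed, and the job is handed in when it is done.

Besides the shell and the picture viewer there is one more tool, called after "Call:" as name(argument=value, ...), one argument or row to a line, values as JSON. servo_tool: Moves the arm, as the interface text tells. Its arguments: {"type":"object","properties":{"series":{"type":"array"},"gripper":{"type":"number"},"grip_force":{"type":"number"}},"required":["series"]}

```bash
mkdir -p pics; cat > h.py <<'E'
import numpy as np, cv2
from cell import read_state, camera, sign_off, pinch_z
from scipy.spatial.transform import Rotation as R
def T_tool(s):
    T=np.eye(4);T[:3,:3]=R.from_euler('xyz',s['eef_rot']).as_matrix();T[:3,3]=s['eef_pos'];return T
def grab(name,tag):
    s=read_state();c=camera(name)
    c['T']=np.array(c['pose']) if 'pose' in c else T_tool(s)@np.array(c['mount'])
    cv2.imwrite(f'pics/{tag}.png',c['pixels'][:,:,::-1])
    import pickle;pickle.dump(c,open(f'pics/{tag}.pkl','wb'))
    return c
def load(tag):
    import pickle;return pickle.load(open(f'pics/{tag}.pkl','rb'))
def ray(c,u,v):
    K=np.array([[c['fx'],0,c['cx']],[0,c['fy'],c['cy']],[0,0,1.]])
    p=cv2.undistortPointsIter(np.array([[[u,v]]],float),K,np.array([c['k1'],0,0,0,0.]),None,None,(3,50,1e-10)).ravel()
    d=c['T'][:3,:3]@np.array([p[0],p[1],1]);return c['T'][:3,3],d/np.linalg.norm(d)
def onplane(c,u,v,z=None,n=None,p0=None):
    o,d=ray(c,u,v)
    if n is None: n=np.array([0,0,1.]);p0=np.array([0,0,z])
    t=((np.array(p0)-o)@n)/(d@n);return o+t*d
def two(c1,p1,c2,p2):
    o1,d1=ray(c1,*p1);o2,d2=ray(c2,*p2)
    A=np.array([d1,-d2]).T;t=np.linalg.lstsq(A,o2-o1,rcond=None)[0]
    a=o1+t[0]*d1;b=o2+t[1]*d2;return (a+b)/2,np.linalg.norm(a-b)
def proj(c,P):
    q=np.linalg.inv(c['T'])@np.append(P,1);x,y=q[0]/q[2],q[1]/q[2];k=1+c['k1']*(x*x+y*y)
    return np.array([c['fx']*x*k+c['cx'],c['fy']*y*k+c['cy']])
E
python3 - <<'E'
from h import *
for n in ('side','top','wrist'):
    c=grab(n,n+'0');print(n,c['fx'],c['k1'],c['T'].round(2).tolist())
print(read_state(),pinch_z)
E
```

```text
side 377.9145862694617 -0.07988207434693254 [[0.69, -0.47, 0.56, -163.36], [-0.73, -0.44, 0.53, -494.24], [-0.0, -0.77, -0.64, 942.11], [0.0, 0.0, 0.0, 1.0]]
top 406.6817708744358 -0.037325507770701094 [[-0.01, -0.98, 0.19, 268.39], [-1.0, 0.01, 0.01, 121.07], [-0.01, -0.19, -0.98, 1327.8], [0.0, 0.0, 0.0, 1.0]]
wrist 289.7283489037326 -0.062256217459434646 [[0.3, 0.93, 0.22, 100.51], [0.95, -0.29, -0.07, 544.59], [-0.0, 0.23, -0.97, 384.73], [0.0, 0.0, 0.0, 1.0]]
{'clock': 0.15, 'joints': array([ 1.19839955e+00,  3.00329624e-01,  1.52139289e+00,  2.47009627e-05,
        1.32072721e+00, -6.65868486e-02]), 'qd': array([ 0.00025061, -0.00150573, -0.00165776,  0.00027536, -0.00079399,
       -0.00163692]), 'effort': array([-5.83726296e-05, -5.31956148e+01, -3.52824283e+01,  7.07900478e-02,
        2.36239540e-02, -6.05178798e-05]), 'eef_pos': array([165.50700732, 524.30901151, 205.04355794]), 'eef_rot': array([-3.14073908e+00, -8.09014589e-05,  2.83577657e+00]), 'wrist_force': array([ 0.05310249, -0.40490331, -0.28909194]), 'moment': array([0.0250637 , 0.03923619, 0.0208058 ]), 'finger_gap': 94.35957699392388} 18.8
```

View pics/side0.png

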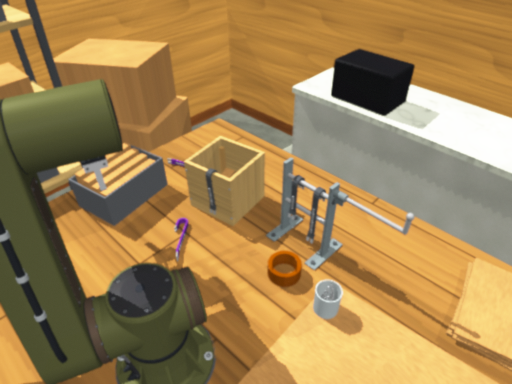

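View pics/top0.png

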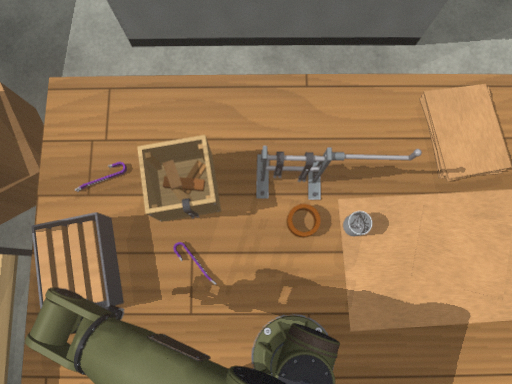

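View pics/wrist0.png

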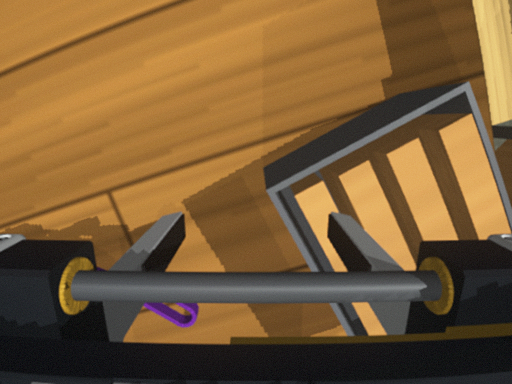

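```bash
python3 - <<'E'
from h import *
t=cv2.imread('pics/top0.png');s=cv2.imread('pics/side0.png')
a=cv2.resize(t[125:230,130:240],None,fx=5,fy=5,interpolation=cv2.INTER_CUBIC)
b=cv2.resize(t[135:215,245:430],None,fx=4.3,fy=4.3,interpolation=cv2.INTER_CUBIC)
cv2.imwrite('pics/tc.png',a);cv2.imwrite('pics/tr.png',b)
cv2.imwrite('pics/sc.png',cv2.resize(s[130:230,180:280],None,fx=5.5,fy=5.5,interpolation=cv2.INTER_CUBIC))
cv2.imwrite('pics/sr.png',cv2.resize(s[150:275,260:420],None,fx=4.8,fy=4.8,interpolation=cv2.INTER_CUBIC))
E
```

```text
(no output)
```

View pics/tc.png

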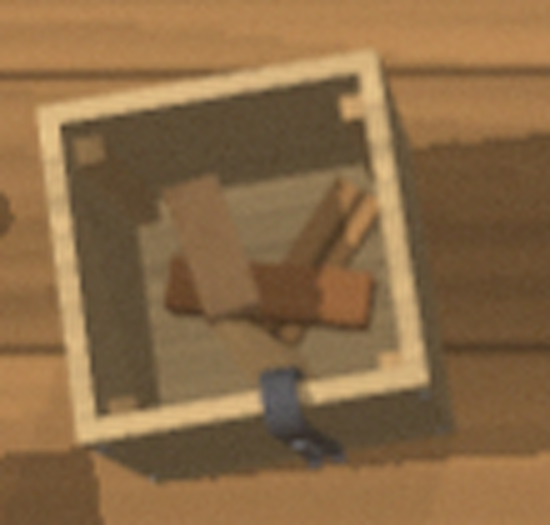

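View pics/tr.png

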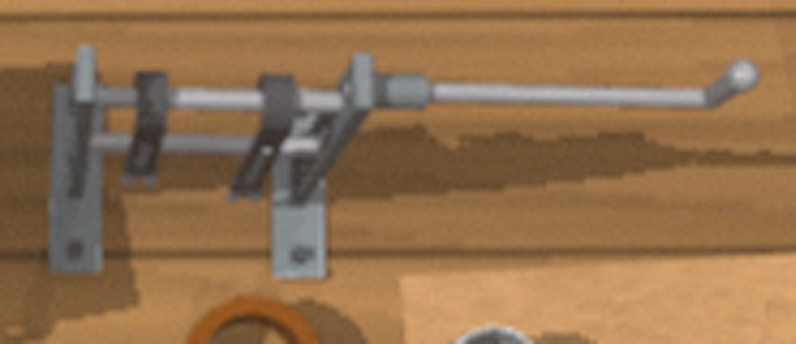

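View pics/sc.png

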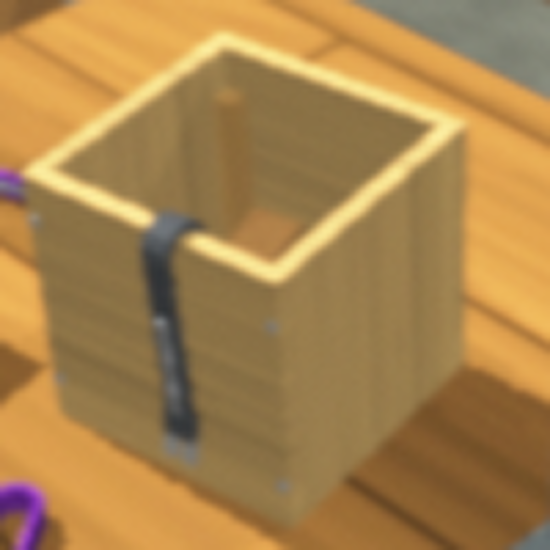

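View pics/sr.png

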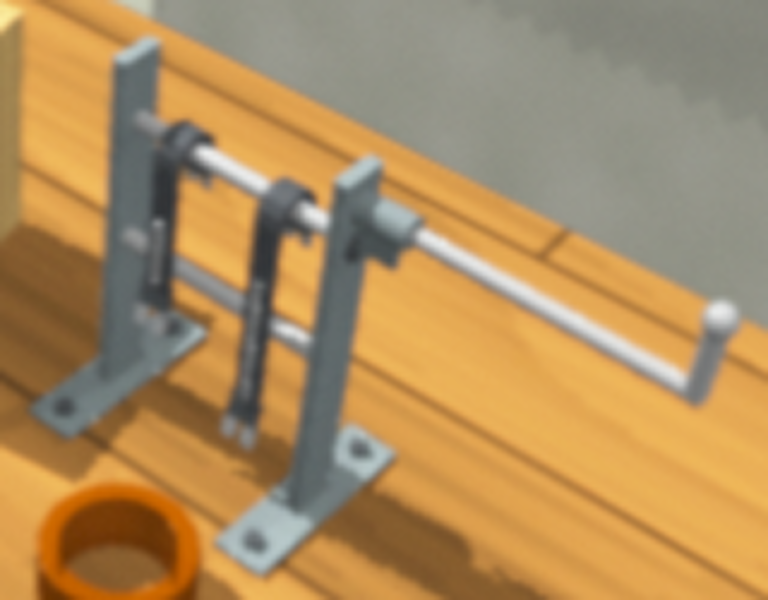

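```bash
python3 - <<'E'
from h import *
t=load('top0');s=load('side0')
C=lambda u,v:(130+(u+.5)/5-.5,125+(v+.5)/5-.5)
Rr=lambda u,v:(245+(u+.5)/4.3-.5,135+(v+.5)/4.3-.5)
S1=lambda u,v:(180+(u+.5)/5.5-.5,130+(v+.5)/5.5-.5)
S2=lambda u,v:(260+(u+.5)/4.8-.5,150+(v+.5)/4.8-.5)
print('crate rim top');cs=[onplane(t,*C(*p),200) for p in [(38,105),(377,55),(425,380),(80,440)]]
for p in cs: print(p.round(1))
print('side',[onplane(s,*S1(*p),200).round(1)[:2] for p in [(222,35),(465,122),(280,280),(28,172)]])
print('stray top edge corners', [onplane(t,*C(*p),206).round(1)[:2] for p in [(262,372),(299,370),(268,412),(303,405)]])
print('stray side', [onplane(s,*S1(*p),206).round(1)[:2] for p in [(145,232),(168,212),(205,226),(178,243)]])
print('uprights top z288', [onplane(t,*Rr(*p),288).round(1)[:2] for p in [(78,45),(94,45),(94,100),(77,100),(355,55),(371,55),(372,107),(355,107)]])
print('side uprights', [onplane(s,*S2(*p),288).round(1)[:2] for p in [(113,60),(150,38),(160,43),(122,68),(334,183),(371,155),(382,160),(344,190)]])
print('hooks top', [onplane(t,*Rr(*p),248).round(1)[:2] for p in [(137,83),(167,83),(261,86),(297,86)]])
print('hooks side', [onplane(s,*S2(*p),248).round(1)[:2] for p in [(188,135),(290,192)]])
print('handle ball',two(t,Rr(742,74),s,S2(721,316)))
print('rod base',two(t,Rr(711,100),s,S2(695,393)))
print('rod z264', [onplane(t,*Rr(*p),264).round(1)[:2] for p in [(435,92),(700,98)]],[onplane(s,*S2(*p),264).round(1)[:2] for p in [(420,235),(690,385)]])
E
```

```text
crate rim top
[619.  456.6 200. ]
[647.2 259.8 200. ]
[455.7 229.8 200. ]
[422.9 423.5 200. ]
side [array([617.4, 455.2]), array([652.3, 261.6]), array([458.9, 228.1]), array([426.3, 422.8])]
stray top edge corners [array([459.9, 320.8]), array([460.9, 300. ]), array([437.2, 316.9]), array([441. , 297.3])]
stray side [array([430.7, 314.6]), array([453.2, 319.9]), array([459.1, 293. ]), array([437., 292.])]
uprights top z288 [array([589.9,  94.7]), array([589.8,  84.8]), array([554.6,  85.3]), array([554.7,  95.7]), array([582.1, -76.4]), array([582.1, -86.3]), array([548.9, -85.5]), array([548.9, -75. ])]
side uprights [array([553.9,  92.7]), array([588.2,  91.3]), array([588.2,  83.2]), array([551.2,  83.1]), array([548.3, -78.8]), array([584.4, -79.5]), array([584.9, -86.9]), array([547. , -86.6])]
hooks top [array([576.6,  56.2]), array([576.5,  37.1]), array([574., -23.]), array([573.9, -46. ])]
hooks side [array([568.3,  41.4]), array([566.5, -39. ])]
handle ball (array([ 560.14458689, -303.60899321,  319.41774253]), np.float64(2.076258464617806))
rod base (array([ 558.42530306, -304.5387787 ,  266.18551843]), np.float64(1.4466543446848055))
rod z264 [array([ 564.8, -130.4]), array([ 559.9, -297.9])] [array([ 569.5, -127.3]), array([ 565.1, -299.6])]
```

```bash
cat >> h.py <<'E'
def go(pos,yaw):
    s=read_state();T=T_tool(s)
    Rt=R.from_euler('xyz',[np.pi,0,yaw]).as_matrix()
    d=T[:3,:3].T@(np.array(pos,float)-T[:3,3])/10
    rv=R.from_matrix(T[:3,:3].T@Rt).as_rotvec()
    print('t',s['clock'],'pos',s['eef_pos'].round(1),'rot',s['eef_rot'].round(3),'F',s['wrist_force'].round(1),'gap',round(s['finger_gap'],1))
    print('row',d.round(2).tolist(),rv.round(3).tolist())
E
python3 -c "
from h import *
go([447,300,330],1.741)"
```

```text
t 0.15 pos [165.5 524.3 205. ] rot [-3.141 -0.     2.836] F [ 0.1 -0.4 -0.3] gap 94.4
row [-33.6, -12.93, -12.49] [-0.001, 0.0, 1.095]
```

Call:
servo_tool(
  series=[
    [-1, -0.4, -4, 0, 0, 0.05],
    [-4, -1.5, -8, 0, 0, 0.15],
    [-7.5, -2.9, -11, 0, 0, 0.27],
    [-11, -4.2, -12.5, 0, 0, 0.39],
    [-14.5, -5.6, -12.5, 0, 0, 0.51],
    [-18, -7, -12.5, 0, 0, 0.63],
    [-21.5, -8.3, -12.5, 0, 0, 0.75],
    [-25.5, -9.8, -12.5, 0, 0, 0.87],
    [-29.5, -11.4, -12.5, 0, 0, 0.98],
    [-33.6, -12.9, -12.5, 0, 0, 1.095],
  ],
  gripper=7.5,
)

```text
clock: 0.98
eef_pos: [444.6, 301.5, 330.5]
eef_rot: [-3.142, -0.0, 1.735]
wrist_force: [0.5, 1.0, 0.1]
finger_gap: 74.8
```

```bash
python3 -c "
from h import *
go([447,309,330],1.741);grab('wrist','w1')"
```

```text
t 0.9833 pos [444.6 301.5 330.5] rot [-3.142 -0.     1.735] F [0.5 1.  0.1] gap 74.8
row [0.7, 0.36, 0.05] [-0.0, -0.0, -0.006]
```

View pics/w1.png

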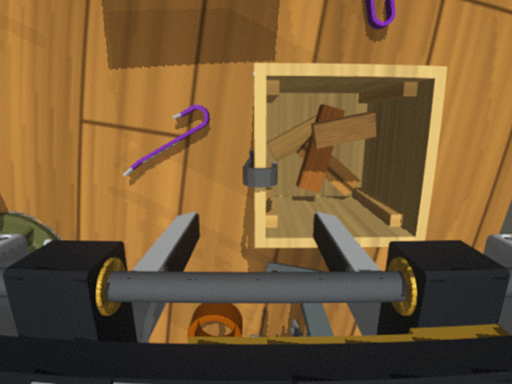

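The wrist view shows the crate, with the dark hook over its -x wall at about (260,175). The look-alikes are purple bars at (190,130) and (380,12). The rack's own two bars are out of this view, at top-view (307,163) and (327,160). I choose the dark bar on the crate and will check it in a close crop.

```bash
python3 - <<'E'
from h import *
w=load('w1');im=w['pixels'][:,:,::-1]
cv2.imwrite('pics/w1c.png',cv2.resize(im[140:215,215:305],None,fx=8,fy=8,interpolation=cv2.INTER_CUBIC))
E
```

```text
(no output)
```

View pics/w1c.png

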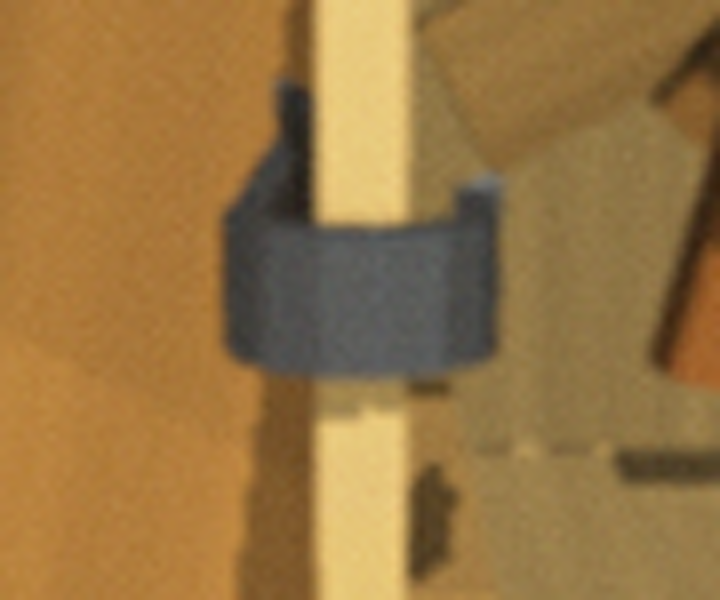

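```bash
python3 - <<'E'
from h import *
w=load('w1');C=lambda u,v:(215+(u+.5)/8-.5,140+(v+.5)/8-.5)
for p in [(361,228),(361,373)]: print(onplane(w,*C(*p),206).round(1))
for p in [(225,290),(497,290)]: print(onplane(w,*C(*p),190).round(1))
a=onplane(w,*C(313,0),200);b=onplane(w,*C(313,600),200);print(a,b,np.arctan2(b[0]-a[0],-(b[1]-a[1])))
E
```

```text
[444.7 319.  206. ]
[448.1 299.5 206. ]
[428.  304.6 190. ]
[465.7 310.9 190. ]
[433.55316021 347.11287571 200.        ] [447.22315152 264.78494198 200.        ] 0.16454197325399572
```

```bash
python3 -c "
from h import *
go([446.5,308.5,163],1.736)"
```

```text
t 1.0333 pos [449.  297.5 329.7] rot [-3.141e+00  2.000e-03  1.722e+00] F [ 5.  -3.   0.2] gap 75.0
row [1.15, -0.08, 16.67] [-0.0, 0.002, -0.014]
```

Call:
servo_tool(
  series=[
    [0.4, 0.05, 1.5, 0, 0, 0],
    [0.85, 0.1, 3, 0, 0, 0],
    [0.85, 0.1, 4.5, 0, 0, 0],
    [0.85, 0.1, 6, 0, 0, 0],
    [0.85, 0.1, 7.5, 0, 0, 0],
    [0.85, 0.1, 9, 0, 0, 0],
    [0.85, 0.1, 9, 0, 0, 0],
    [0.85, 0.1, 9, 0, 0, 0],
    [0.85, 0.1, 9, 0, 0, 0],
    [0.85, 0.1, 9, 0, 0, 0],
  ],
)

```text
clock: 1.87
eef_pos: [443.2, 312.0, 241.6]
eef_rot: [3.14, -0.001, 1.741]
wrist_force: [0.4, -0.5, 0.3]
finger_gap: 74.9
```

```bash
python3 -c "
from h import *
grab('wrist','w2');go([446.5,308.5,163],1.736)
w=load('w2');im=w['pixels'][:,:,::-1]
cv2.imwrite('pics/w2c.png',cv2.resize(im[130:255,170:340],None,fx=4.5,fy=4.5,interpolation=cv2.INTER_CUBIC))
"
```

```text
t 1.9167 pos [443.2 312.  241.4] rot [ 3.140e+00 -1.000e-03  1.741e+00] F [0.9 0.1 1.2] gap 75.2
row [-0.4, 0.26, 7.84] [0.001, -0.001, 0.005]
```

View pics/w2c.png

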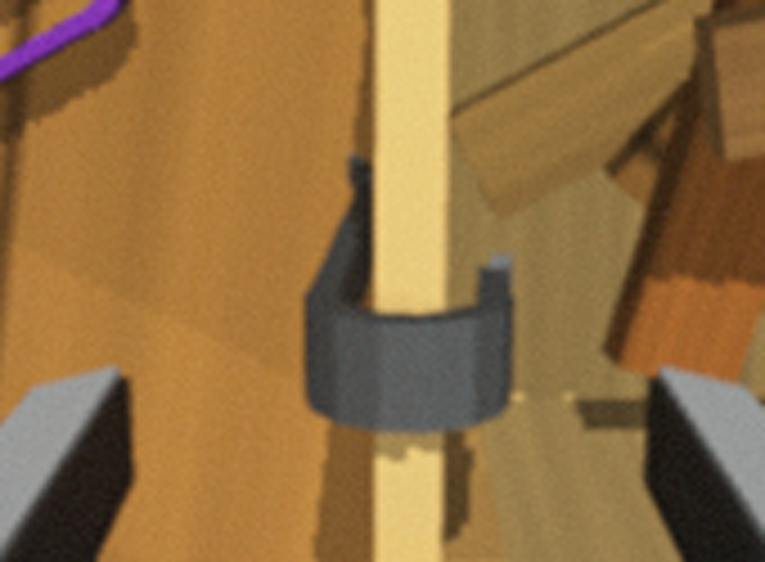

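```bash
python3 - <<'E'
from h import *
w=load('w2');C=lambda u,v:(170+(u+.5)/4.5-.5,130+(v+.5)/4.5-.5)
for p in [(410,315),(410,430)]: print(onplane(w,*C(*p),206).round(1))
for p in [(305,370),(513,370)]: print(onplane(w,*C(*p),187).round(1))
a=onplane(w,*C(374,0),200);b=onplane(w,*C(374,550),200);print(a,b,np.arctan2(b[0]-a[0],-(b[1]-a[1])))
E
```

```text
[444.7 319.6 206. ]
[448.4 299.  206. ]
[428.4 300.5 187. ]
[467.  307.2 187. ]
[429.6831681 370.6387786 200.       ] [446.45069245 272.52194462 200.        ] 0.16925838416694639
```

Call:
servo_tool(
  series=[
    [-0.2, 0.15, 1, 0, 0, 0],
    [-0.34, 0.3, 2.2, 0, 0, 0],
    [-0.34, 0.3, 3.5, 0, 0, 0],
    [-0.34, 0.3, 4.8, 0, 0, 0],
    [-0.34, 0.3, 6, 0, 0, 0],
    [-0.34, 0.3, 7, 0, 0, 0],
    [-0.34, 0.3, 7.84, 0, 0, 0],
    [-0.34, 0.3, 7.84, 0, 0, 0],
    [-0.34, 0.3, 7.84, 0, 0, 0],
    [-0.34, 0.3, 7.84, 0, 0, 0],
  ],
)

```text
clock: 2.75
eef_pos: [446.7, 309.1, 162.7]
eef_rot: [3.141, -0.0, 1.741]
wrist_force: [-0.6, -0.4, 0.7]
finger_gap: 74.7
```

Call:
servo_tool(
  series=[
    [0, 0, 0, 0, 0, 0],
    [0, 0, 0, 0, 0, 0],
    [0, 0, 0, 0, 0, 0],
    [0, 0, 0, 0, 0, 0],
    [0, 0, 0, 0, 0, 0],
    [0, 0, 0, 0, 0, 0],
    [0, 0, 0, 0, 0, 0],
    [0, 0, 0, 0, 0, 0],
    [0, 0, 0, 0, 0, 0],
    [0, 0, 0, 0, 0, 0],
  ],
  gripper=2,
  grip_force=30,
)

```text
clock: 3.58
eef_pos: [446.5, 309.0, 162.1]
eef_rot: [3.141, -0.0, 1.741]
wrist_force: [1.4, 0.7, 0.1]
finger_gap: 38.0
```

Call:
servo_tool(
  series=[
    [0, 0, -0.4, 0, 0, 0],
    [0, 0, -1.2, 0, 0, 0],
    [0, 0, -2.2, 0, 0, 0],
    [0, 0, -3.4, 0, 0, 0],
    [0, 0, -4.6, 0, 0, 0],
    [0, 0, -6, 0, 0, 0],
    [0, 0, -7.5, 0, 0, 0],
    [0, 0, -9, 0, 0, 0],
    [0, 0, -10.4, 0, 0, 0],
    [0, 0, -11.5, 0, 0, 0],
  ],
)

```text
clock: 4.42
eef_pos: [446.4, 309.0, 279.3]
eef_rot: [3.14, -0.001, 1.741]
wrist_force: [-0.2, -0.8, -2.8]
finger_gap: 38.0
```

```bash
python3 -c "
from h import *
grab('wrist','w3');go([395,300,278],1.741);grab('side','s3')
c=load('s3');im=c['pixels'][:,:,::-1]
cv2.imwrite('pics/s3c.png',cv2.resize(im[80:280,120:420],None,fx=2.6,fy=2.6,interpolation=cv2.INTER_CUBIC))
"
```

```text
t 4.4667 pos [446.9 309.2 281. ] rot [ 3.138e+00 -2.000e-03  1.741e+00] F [ 0.  -0.7  0.5] gap 38.0
row [-0.03, -5.27, 0.28] [0.004, -0.001, -0.0]
```

View pics/w3.png

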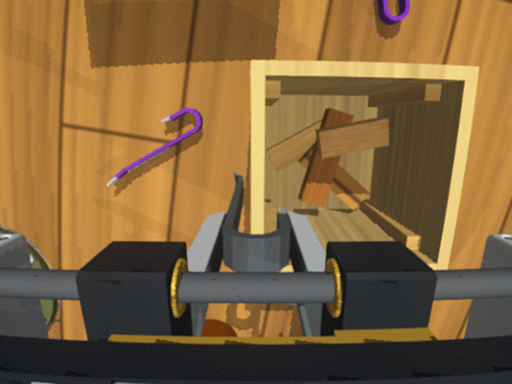

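View pics/s3c.png

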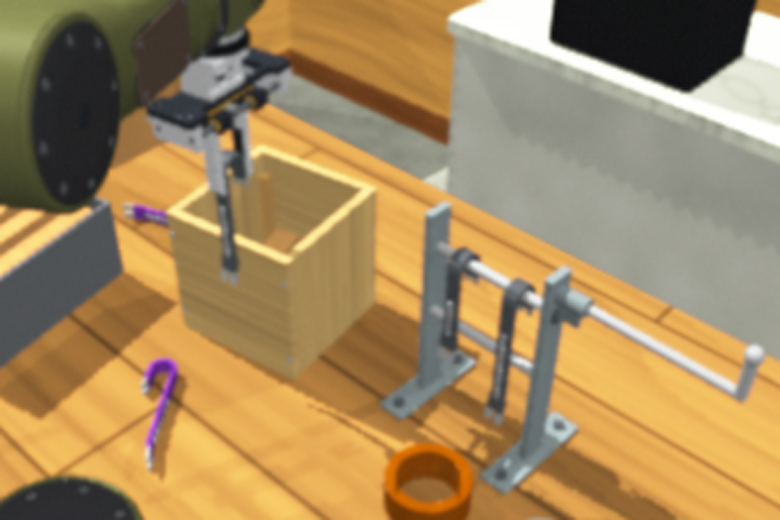

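Call:
servo_tool(
  series=[
    [0, -1, 0, 0, 0, 0],
    [0, -2.5, 0, 0, 0, 0],
    [0, -4, 0, 0, 0, 0],
    [0, -5.2, 0, 0, 0, 0],
    [-0.5, -5.6, 0, 0, 0, 0],
    [-1.5, -5.5, 0, 0, 0, 0.01],
    [-3, -5.2, 0, 0, 0, 0.02],
    [-5, -4.8, 0, 0, 0, 0.03],
    [-7, -4.4, 0, 0, 0, 0.05],
    [-9, -4, 0, 0, 0, 0.06],
  ],
)

```text
clock: 5.35
eef_pos: [423.1, 211.8, 276.7]
eef_rot: [-3.141, 0.0, 1.679]
wrist_force: [0.0, 0.4, -3.8]
finger_gap: 37.9
```

Call:
servo_tool(
  series=[
    [-2, 0.4, 0, 0, 0, 0.01],
    [-4, 0.8, 0, 0, 0, 0.02],
    [-6, 1.2, 0, 0, 0, 0.03],
    [-8, 1.5, 0, 0, 0, 0.05],
    [-10, 1.8, 0, 0, 0, 0.07],
    [-12, 2, 0, 0, 0, 0.09],
    [-13.5, 2.2, 0, 0, 0, 0.1],
    [-15, 2.4, 0, 0, 0, 0.12],
    [-16.5, 2.6, 0, 0, 0, 0.13],
    [-17.5, 2.7, 0, 0, 0, 0.14],
  ],
)

```text
clock: 6.18
eef_pos: [468.8, 40.4, 276.7]
eef_rot: [-3.141, 0.0, 1.538]
wrist_force: [0.4, 0.2, -3.2]
finger_gap: 37.9
```

```bash
python3 -c "
from h import *
go([508,4,279],1.541)"
```

```text
t 6.1833 pos [468.8  40.4 276.7] rot [-3.141  0.     1.538] F [ 0.4  0.2 -3.2] gap 37.9
row [-3.51, 4.04, -0.23] [-0.0, 0.0, -0.003]
```

Call:
servo_tool(
  series=[
    [-0.5, 0.4, 0, 0, 0, 0],
    [-1, 0.8, 0, 0, 0, 0],
    [-1.5, 1.2, 0, 0, 0, 0],
    [-2, 1.7, -0.1, 0, 0, 0],
    [-2.5, 2.2, -0.2, 0, 0, 0],
    [-3, 2.7, -0.2, 0, 0, 0],
    [-3.5, 3.2, -0.2, 0, 0, 0],
    [-3.5, 3.2, -0.2, 0, 0, 0],
    [-3.5, 3.2, -0.2, 0, 0, 0],
    [-3.5, 3.2, -0.2, 0, 0, 0],
  ],
)

```text
clock: 7.02
eef_pos: [499.1, 6.7, 279.0]
eef_rot: [-3.141, -0.0, 1.541]
wrist_force: [0.0, -0.0, -2.4]
finger_gap: 37.8
```

```bash
python3 -c "
from h import *
grab('wrist','w4');grab('top','t4');go([508,4,279],1.541);grab('side','s4')
c=load('s4');im=c['pixels'][:,:,::-1]
cv2.imwrite('pics/s4c.png',cv2.resize(im[110:280,230:420],None,fx=3.5,fy=3.5,interpolation=cv2.INTER_CUBIC))
"
```

```text
t 7.1167 pos [499.1   6.8 279.1] rot [-3.142 -0.     1.541] F [ 0.4  0.2 -3. ] gap 37.7
row [-0.25, 0.9, 0.01] [-0.0, -0.0, 0.0]
```

View pics/w4.png

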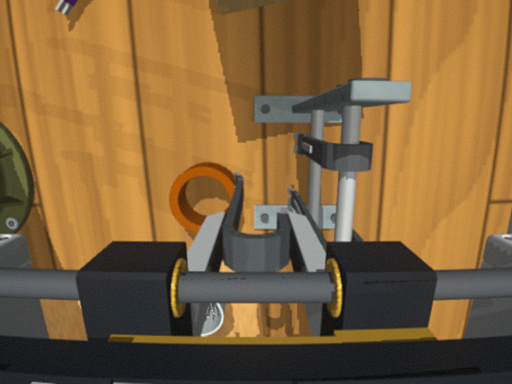

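View pics/s4c.png

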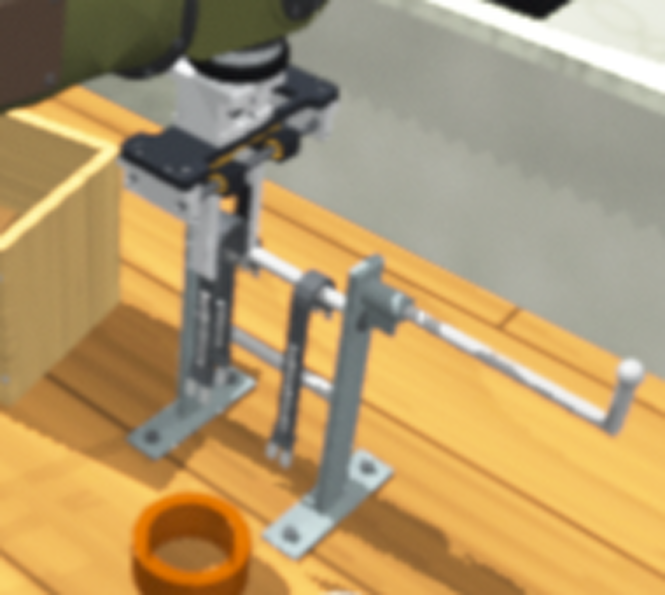

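View pics/t4.png

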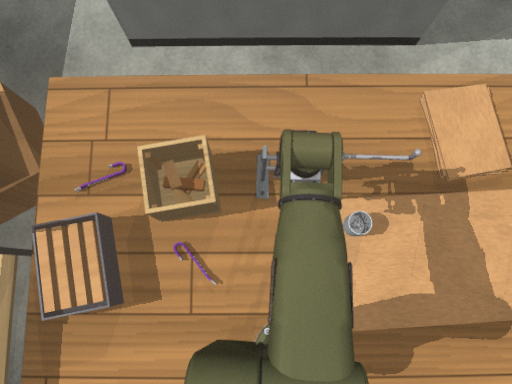

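```bash
python3 -c "
from h import *
c=load('w4');im=c['pixels'][:,:,::-1]
cv2.imwrite('pics/w4c.png',cv2.resize(im[75:275,280:420],None,fx=4,fy=4,interpolation=cv2.INTER_CUBIC)[:600*2])
cv2.imwrite('pics/w4c.png',cv2.resize(im[75:250,280:420],None,fx=3.4,fy=3.4,interpolation=cv2.INTER_CUBIC))
c=load('s4');im=c['pixels'][:,:,::-1]
cv2.imwrite('pics/s4d.png',cv2.resize(im[150:230,280:350],None,fx=7,fy=7,interpolation=cv2.INTER_CUBIC))
"
```

```text
(no output)
```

View pics/w4c.png

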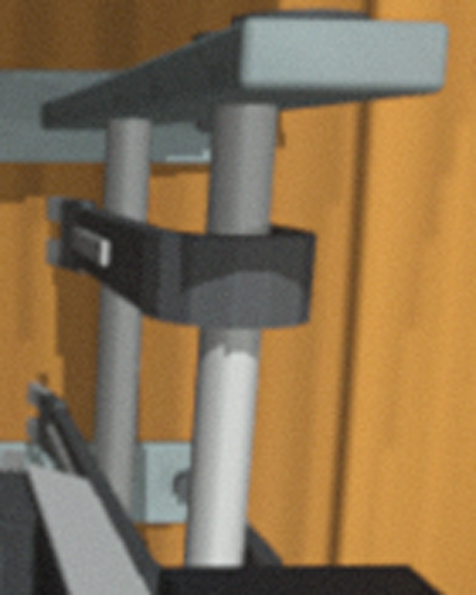

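View pics/s4d.png

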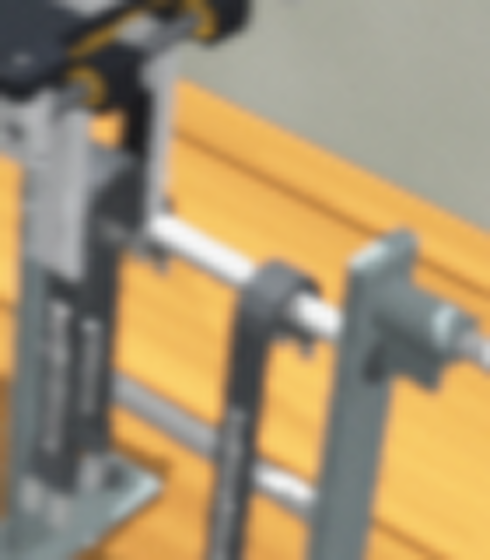

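```bash
python3 - <<'E'
from h import *
w=load('w4');C=lambda u,v:(280+(u+.5)/3.4-.5,75+(v+.5)/3.4-.5)
a=onplane(w,*C(244,130),235);b=onplane(w,*C(218,500),235);print(a,b,'yaw',np.arctan2(-(a-b)[0],(a-b)[1]))
for p in [(255,234),(250,326)]: print('hook',onplane(w,*C(*p),248).round(1))
for p in [(242,82),(443,92),(245,20),(445,25)]: print('upr',onplane(w,*C(*p),288).round(1))
# stray bar itself: 
s=load('s4');S=lambda u,v:(280+(u+.5)/7-.5,150+(v+.5)/7-.5)
print(onplane(s,*S(283,275),248))
t=load('t4')
E
```

```text
[572.31366881  77.17126798 235.        ] [569.96008163  -9.53317041 235.        ] yaw -0.02713828027774191
hook [571.4  55.2 248. ]
hook [571.2  35.3 248. ]
upr [554.6  84.2 288. ]
upr [589.4  82.2 288. ]
upr [554.8  94.2 288. ]
upr [589.   93.2 288. ]
[569.25837133 -36.87606967 248.        ]
```

Call:
servo_tool(
  series=[
    [0, 0.5, 0, 0, 0, 0],
    [0, 1.3, 0, 0, 0, 0],
    [0, 2.3, 0, 0, 0, 0],
    [0, 3.3, 0, 0, 0, 0],
    [0, 4.3, 0, 0, 0, 0],
    [0, 5.2, 0, 0, 0, 0],
    [0, 6, 0, 0, 0, 0],
    [0, 6.6, 0, 0, 0, 0],
    [0, 6.84, 0, 0, 0, 0],
    [0, 6.84, 0, 0, 0, 0],
  ],
)

```text
clock: 8.0
eef_pos: [567.9, 4.5, 278.7]
eef_rot: [-3.141, 0.0, 1.541]
wrist_force: [-0.2, -0.3, -2.9]
finger_gap: 38.0
```

Call:
servo_tool(
  series=[
    [0, 0, 0.3, 0, 0, 0],
    [0, 0, 0.8, 0, 0, 0],
    [0, 0, 1.4, 0, 0, 0],
    [0, 0, 2, 0, 0, 0],
    [0, 0, 2.6, 0, 0, 0],
    [0, 0, 3.1, 0, 0, 0],
    [0, 0, 3.5, 0, 0, 0],
    [0, 0, 3.5, 0, 0, 0],
    [0, 0, 3.5, 0, 0, 0],
    [0, 0, 3.5, 0, 0, 0],
  ],
)

```text
clock: 8.83
eef_pos: [567.7, 4.5, 244.3]
eef_rot: [3.141, 0.0, 1.541]
wrist_force: [-0.7, 0.3, -2.5]
finger_gap: 38.0
```

```bash
python3 -c "
from h import *
go([567.5,4.6,204],1.543);grab('wrist','w5');grab('side','s5')
c=load('s5');im=c['pixels'][:,:,::-1]
a=cv2.resize(im[130:260,250:390],None,fx=3,fy=3,interpolation=cv2.INTER_CUBIC)
b=load('w5')['pixels'][:,:,::-1][100:290,200:400];b=cv2.resize(b,(400,390))
cv2.imwrite('pics/p5.png',np.hstack([cv2.resize(a,(400,390)),b]))
"
```

```text
t 8.8333 pos [567.7   4.5 244.3] rot [3.141 0.    1.541] F [-0.7  0.3 -2.5] gap 38.0
row [0.01, -0.02, 4.03] [0.0, 0.0, -0.002]
```

View pics/p5.png

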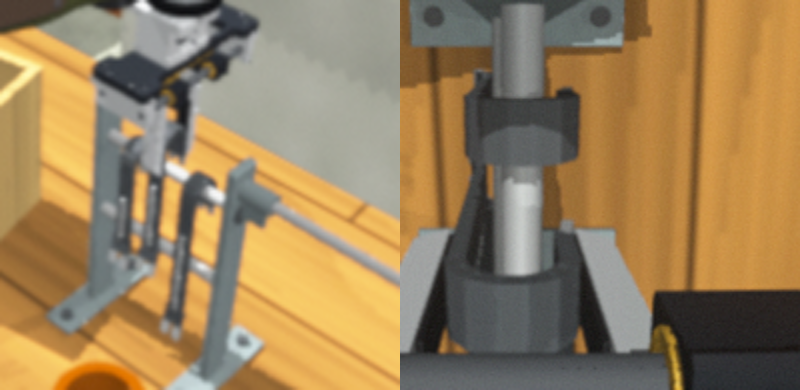

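Call:
servo_tool(
  series=[
    [0, 0, 0.4, 0, 0, 0],
    [0, 0, 0.9, 0, 0, 0],
    [0, 0, 1.4, 0, 0, 0],
    [0, 0, 1.9, 0, 0, 0],
    [0, 0, 2.4, 0, 0, 0],
    [0, 0, 2.9, 0, 0, 0],
    [0, 0, 3.3, 0, 0, 0],
    [0, 0, 3.6, 0, 0, 0],
    [0, 0, 3.8, 0, 0, 0],
    [0, 0, 3.8, 0, 0, 0],
  ],
)

```text
clock: 9.77
eef_pos: [567.5, 4.5, 205.6]
eef_rot: [-3.141, 0.0, 1.541]
wrist_force: [1.3, -1.0, -3.0]
finger_gap: 37.8
```

Call:
servo_tool(
  series=[
    [0, 0, 0.05, 0, 0, 0],
    [0, 0, 0.1, 0, 0, 0],
    [0, 0, 0.15, 0, 0, 0],
    [0, 0, 0.2, 0, 0, 0],
    [0, 0, 0.25, 0, 0, 0],
    [0, 0, 0.25, 0, 0, 0],
    [0, 0, 0.25, 0, 0, 0],
    [0, 0, 0.25, 0, 0, 0],
    [0, 0, 0.25, 0, 0, 0],
    [0, 0, 0.25, 0, 0, 0],
  ],
)

```text
clock: 10.6
eef_pos: [567.6, 4.5, 203.6]
eef_rot: [3.141, 0.0, 1.541]
wrist_force: [-0.7, -0.0, -2.5]
finger_gap: 37.9
```

Call:
servo_tool(
  series=[
    [0, 0, 0.05, 0, 0, 0],
    [0, 0, 0.1, 0, 0, 0],
    [0, 0, 0.15, 0, 0, 0],
    [0, 0, 0.2, 0, 0, 0],
    [0, 0, 0.2, 0, 0, 0],
    [0, 0, 0.2, 0, 0, 0],
    [0, 0, 0.2, 0, 0, 0],
    [0, 0, 0.2, 0, 0, 0],
    [0, 0, 0.2, 0, 0, 0],
    [0, 0, 0.2, 0, 0, 0],
  ],
)

```text
clock: 11.43
eef_pos: [568.1, 4.5, 202.9]
eef_rot: [3.139, 0.0, 1.541]
wrist_force: [-1.2, 0.4, 8.3]
finger_gap: 38.1
```

Call:
servo_tool(
  series=[
    [0, 0, -0.05, 0, 0, 0],
    [0, 0, -0.05, 0, 0, 0],
    [0, 0, -0.05, 0, 0, 0],
    [0, 0, -0.05, 0, 0, 0],
    [0, 0, -0.05, 0, 0, 0],
    [0, 0, -0.05, 0, 0, 0],
    [0, 0, -0.05, 0, 0, 0],
    [0, 0, -0.05, 0, 0, 0],
    [0, 0, -0.05, 0, 0, 0],
    [0, 0, -0.05, 0, 0, 0],
  ],
  gripper=6.4,
)

```text
clock: 12.27
eef_pos: [567.6, 4.5, 202.0]
eef_rot: [3.142, 0.0, 1.541]
wrist_force: [-0.5, -0.8, -0.5]
finger_gap: 63.8
```

```bash
python3 -c "
from h import *
go([567.5,4.6,300],1.543);grab('wrist','w6');grab('side','s6')
c=load('s6');im=c['pixels'][:,:,::-1]
a=cv2.resize(im[130:260,250:390],None,fx=3,fy=3,interpolation=cv2.INTER_CUBIC)
b=load('w6')['pixels'][:,:,::-1][100:290,200:400];b=cv2.resize(b,(400,390))
cv2.imwrite('pics/p6.png',np.hstack([cv2.resize(a,(400,390)),b]))
"
```

```text
t 12.2667 pos [567.6   4.5 202. ] rot [3.142 0.    1.541] F [-0.5 -0.8 -0.5] gap 63.8
row [0.01, -0.01, -9.8] [0.0, 0.0, -0.002]
```

View pics/p6.png

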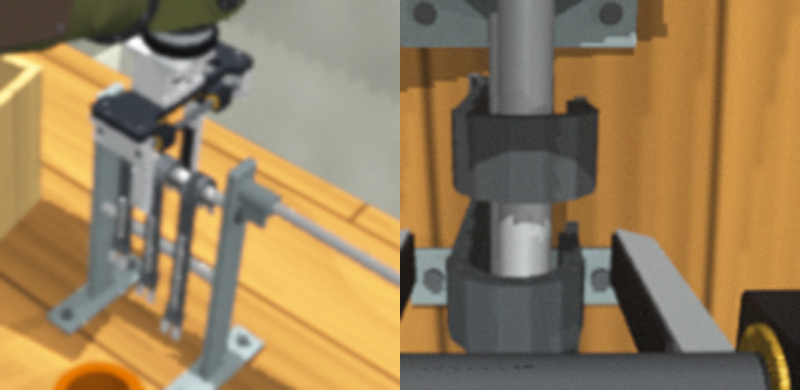

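Call:
servo_tool(
  series=[
    [0, 0, -0.3, 0, 0, 0],
    [0, 0, -0.9, 0, 0, 0],
    [0, 0, -2, 0, 0, 0],
    [0, 0, -3.5, 0, 0, 0],
    [0, 0, -5.5, 0, 0, 0],
    [0, 0, -7.5, 0, 0, 0],
    [0, 0, -9.5, 0, 0, 0],
    [0, 0, -11.5, 0, 0, 0],
    [0, 0, -13.5, 0, 0, 0],
    [0, 0, -15.3, 0, 0, 0],
  ],
)

```text
clock: 13.2
eef_pos: [567.4, 4.5, 357.7]
eef_rot: [3.14, 0.0, 1.541]
wrist_force: [0.5, 0.4, -0.4]
finger_gap: 63.9
```

```bash
python3 -c "
from h import *
grab('wrist','w7');go([560,-350,355],1.543);grab('side','s7')
c=load('s7');im=c['pixels'][:,:,::-1]
a=cv2.resize(im[130:280,260:420],None,fx=3,fy=3,interpolation=cv2.INTER_CUBIC)
b=load('w7')['pixels'][:,:,::-1][100:290,200:400];b=cv2.resize(b,(400,390))
cv2.imwrite('pics/p7.png',np.hstack([cv2.resize(a,(400,390)),b]))
"
```

```text
t 13.25 pos [567.9   4.5 361.1] rot [3.135 0.    1.541] F [0.8 0.6 3.6] gap 63.9
row [-35.46, 0.27, 0.62] [0.006, 0.0, -0.002]
```

View pics/p7.png

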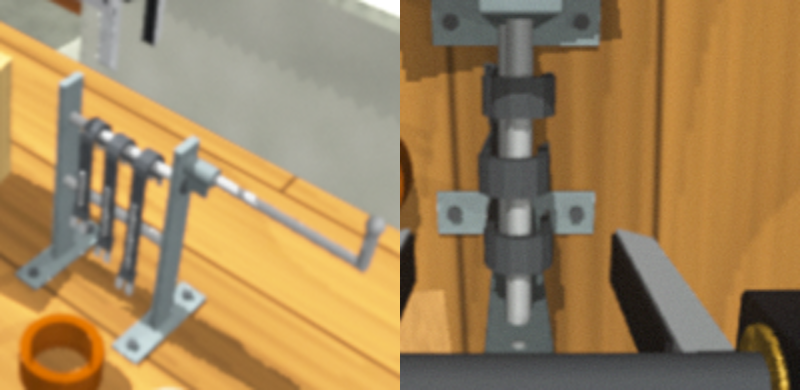

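Call:
servo_tool(
  series=[
    [-1.5, 0, 0, 0, 0, 0],
    [-4.5, 0, 0, 0, 0, 0],
    [-8.5, 0, 0, 0, 0, 0],
    [-13, 0.1, 0, 0, 0, 0],
    [-17.5, 0.1, 0, 0, 0, 0],
    [-22, 0.1, 0, 0, 0, 0],
    [-26.5, 0.2, 0, 0, 0, 0],
    [-30.5, 0.2, 0, 0, 0, 0],
    [-33.5, 0.2, 0, 0, 0, 0],
    [-35.5, 0.2, 0, 0, 0, 0],
  ],
  gripper=0,
)

```text
clock: 14.13
eef_pos: [557.6, -354.6, 353.6]
eef_rot: [-3.14, -0.001, 1.538]
wrist_force: [0.7, 0.0, -0.4]
finger_gap: 1.6
```

```bash
python3 -c "
from h import *
grab('wrist','w8');go([561,-348,286],1.543)
"
```

```text
t 14.1833 pos [ 557.3 -356.2  353. ] rot [-3.139e+00 -1.000e-03  1.536e+00] F [-1.3 -1.4 -1.4] gap 0.7
row [0.83, 0.36, 6.7] [-0.003, -0.001, -0.007]
```

View pics/w8.png

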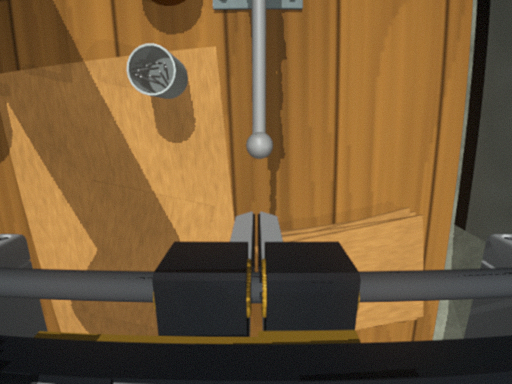

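```bash
python3 -c "
from h import *
w=load('w8');print(onplane(w,260,145,326))
go([561,-345,285],1.543)
"
```

```text
[ 561.10860842 -305.11711697  326.        ]
t 14.1833 pos [ 557.3 -356.2  353. ] rot [-3.139e+00 -1.000e-03  1.536e+00] F [-1.3 -1.4 -1.4] gap 0.7
row [1.13, 0.35, 6.8] [-0.003, -0.001, -0.007]
```

Call:
servo_tool(
  series=[
    [0, 0.2, 0.6, 0, 0, 0],
    [0, 0.35, 1.5, 0, 0, 0],
    [0, 0.35, 2.5, 0, 0, 0],
    [0, 0.35, 3.5, 0, 0, 0],
    [0, 0.35, 4.5, 0, 0, 0],
    [0, 0.35, 5.5, 0, 0, 0],
    [0, 0.35, 6.3, 0, 0, 0],
    [0, 0.35, 6.8, 0, 0, 0],
    [0, 0.35, 6.8, 0, 0, 0],
    [0, 0.35, 6.8, 0, 0, 0],
  ],
)

```text
clock: 15.02
eef_pos: [562.5, -350.5, 287.2]
eef_rot: [3.141, 0.0, 1.541]
wrist_force: [0.2, -0.9, -0.4]
finger_gap: 0.2
```

```bash
python3 -c "
from h import *
go([561.5,-325,285],1.543)
"
```

```text
t 15.0167 pos [ 562.5 -350.5  287.2] rot [3.141 0.    1.541] F [ 0.2 -0.9 -0.4] gap 0.2
row [2.55, -0.17, 0.22] [0.0, 0.0, -0.002]
```

Call:
servo_tool(
  series=[
    [0.8, -0.1, 0.1, 0, 0, 0],
    [1.8, -0.1, 0.2, 0, 0, 0],
    [2.5, -0.1, 0.2, 0, 0, 0],
    [3, -0.1, 0.2, 0, 0, 0],
    [3.8, -0.1, 0.2, 0, 0, 0],
    [5, -0.1, 0.2, 0, 0, 0],
    [6.5, -0.1, 0.2, 0, 0, 0],
    [8, -0.1, 0.2, 0, 0, 0],
    [9.5, -0.1, 0.2, 0, 0, 0],
    [11, -0.1, 0.2, 0, 0, 0],
  ],
)

```text
clock: 15.85
eef_pos: [564.7, -238.7, 285.2]
eef_rot: [3.141, 0.0, 1.541]
wrist_force: [0.7, -3.4, 0.4]
finger_gap: 0.7
```

Call:
servo_tool(
  series=[
    [1, 0, 0, 0, 0, 0],
    [2, 0, 0, 0, 0, 0],
    [3, 0, 0, 0, 0, 0],
    [4, 0, 0, 0, 0, 0],
    [5, 0, 0, 0, 0, 0],
    [5.6, 0, 0, 0, 0, 0],
    [6, 0, 0, 0, 0, 0],
    [6.2, 0, 0, 0, 0, 0],
    [6.2, 0, 0, 0, 0, 0],
    [6.2, 0, 0, 0, 0, 0],
  ],
)

```text
clock: 16.68
eef_pos: [566.6, -178.5, 284.9]
eef_rot: [-3.141, -0.001, 1.541]
wrist_force: [-0.5, 0.4, 0.1]
finger_gap: 0.5
```

```bash
python3 -c "
from h import *
grab('wrist','w9');grab('side','s9');go([561.5,-150,285],1.543)
c=load('s9');im=c['pixels'][:,:,::-1]
a=cv2.resize(im[130:280,260:420],(400,390),interpolation=cv2.INTER_CUBIC)
b=load('w9')['pixels'][:,:,::-1][80:270,160:360];b=cv2.resize(b,(400,390))
cv2.imwrite('pics/p9.png',np.hstack([a,b]))
"
```

```text
t 16.7833 pos [ 566.6 -178.7  284.8] rot [-3.141 -0.     1.541] F [ 0.6 -0.  -0.1] gap 0.5
row [2.85, -0.59, -0.01] [-0.0, -0.0, -0.002]
```

View pics/p9.png

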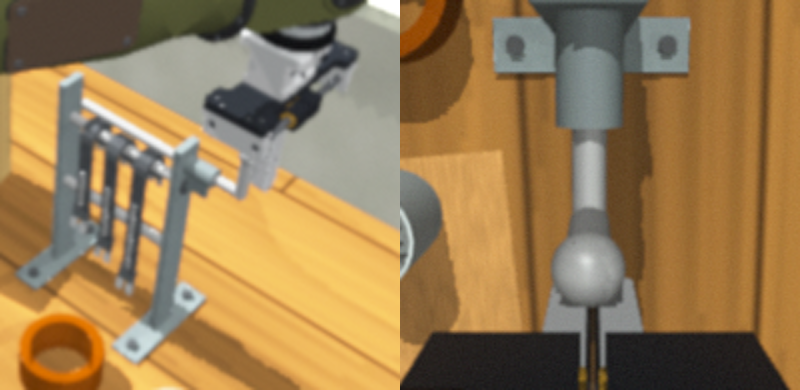

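Call:
servo_tool(
  series=[
    [0.3, 0, 0, 0, 0, 0],
    [0.7, 0, 0, 0, 0, 0],
    [1.1, 0, 0, 0, 0, 0],
    [1.5, 0, 0, 0, 0, 0],
    [1.8, 0, 0, 0, 0, 0],
    [2, 0, 0, 0, 0, 0],
    [2.1, 0, 0, 0, 0, 0],
    [2.2, 0, 0, 0, 0, 0],
    [2.3, 0, 0, 0, 0, 0],
    [2.4, 0, 0, 0, 0, 0],
  ],
)

```text
clock: 17.62
eef_pos: [567.2, -156.0, 285.0]
eef_rot: [-3.142, 0.003, 1.54]
wrist_force: [0.3, -17.0, -2.5]
finger_gap: 0.1
```

Call:
servo_tool(
  series=[
    [0.05, 0, 0, 0, 0, 0],
    [0.1, 0, 0, 0, 0, 0],
    [0.15, 0, 0, 0, 0, 0],
    [0.2, 0, 0, 0, 0, 0],
    [0.25, 0, 0, 0, 0, 0],
    [0.3, 0, 0, 0, 0, 0],
    [0.3, 0, 0, 0, 0, 0],
    [0.3, 0, 0, 0, 0, 0],
    [0.3, 0, 0, 0, 0, 0],
    [0.3, 0, 0, 0, 0, 0],
  ],
)

```text
clock: 18.45
eef_pos: [567.1, -155.7, 285.1]
eef_rot: [3.141, 0.007, 1.537]
wrist_force: [0.2, -28.5, -4.7]
finger_gap: 0.1
```

Call:
servo_tool(
  series=[
    [-0.3, 0, 0, 0, 0, 0],
    [-0.8, 0, 0, 0, 0, 0],
    [-1.5, 0, 0, 0, 0, 0],
    [-2.5, 0, 0, 0, 0, 0],
    [-3.5, 0, 0, 0, 0, 0],
    [-4, 0, 0, 0, 0, 0],
    [-4, 0, 0, 0, 0, 0],
    [-4, 0, 0, 0, 0, 0],
    [-4, 0, 0, 0, 0, 0],
    [-4, 0, 0, 0, 0, 0],
  ],
)

```text
clock: 19.28
eef_pos: [566.3, -191.2, 285.1]
eef_rot: [3.141, -0.0, 1.541]
wrist_force: [0.2, -0.3, 0.4]
finger_gap: 0.6
```

```bash
python3 -c "
from h import *
grab('wrist','w10');grab('side','s10');go([561.5,-150,285],1.543)
c=load('s10');im=c['pixels'][:,:,::-1]
a=cv2.resize(im[130:250,260:380],(400,400),interpolation=cv2.INTER_CUBIC)
b=load('w10')['pixels'][:,:,::-1][20:220,160:360];b=cv2.resize(b,(400,400))
cv2.imwrite('pics/p10.png',np.hstack([a,b]))
"
```

```text
t 19.3833 pos [ 566.3 -191.2  285.1] rot [ 3.142 -0.     1.541] F [ 0.2 -0.5  0.5] gap 0.3
row [4.11, -0.6, 0.01] [0.0, -0.0, -0.002]
```

View pics/p10.png

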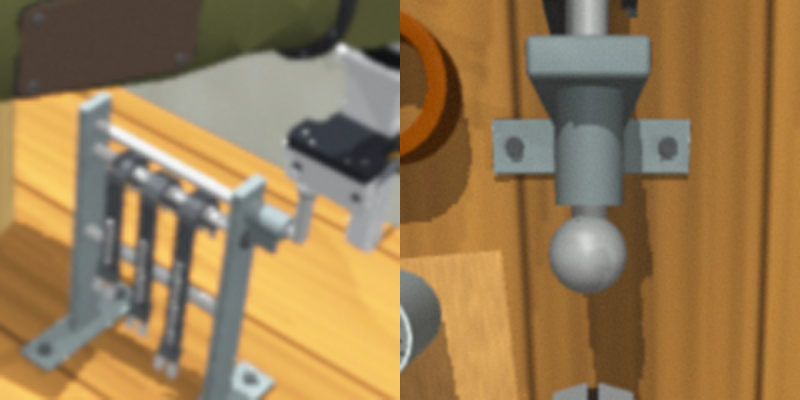

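```bash
python3 -c "
from h import *
w=load('w10');C=lambda u,v:(160+(u+.5)/2-.5,20+(v+.5)/2-.5)
print('ball',onplane(w,*C(588,254)if 0 else C(188,254),326))
for p in [(130,75),(248,75),(130,40),(248,40)]: print('upr',onplane(w,*C(*p),288))
print('sleeve end',onplane(w,*C(188,205),275))
"
```

```text
ball [ 565.84817662 -136.65977347  326.        ]
upr [550.35454504 -88.37538783 288.        ]
upr [584.15903518 -89.32482505 288.        ]
upr [550.78942577 -78.91264079 288.        ]
upr [584.26936576 -79.85414704 288.        ]
sleeve end [ 565.80165239 -125.62233456  275.        ]
```

Call:
servo_tool(
  series=[
    [-1, 0, 0, 0, 0, 0],
    [-3, 0, -1, 0, 0, 0],
    [-5, 0, -2, 0, 0, 0],
    [-7.5, 0, -3.5, 0, 0, 0],
    [-10, 0, -5, 0, 0, 0],
    [-12, 0, -6.5, 0, 0, 0],
    [-14, 0, -7.5, 0, 0, 0],
    [-15, 0, -8, 0, 0, 0],
    [-15, 0, -8, 0, 0, 0],
    [-15, 0, -8, 0, 0, 0],
  ],
)

```text
clock: 20.22
eef_pos: [561.6, -341.9, 364.5]
eef_rot: [-3.141, -0.0, 1.54]
wrist_force: [-0.7, 0.6, -0.5]
finger_gap: 0.4
```

```bash
python3 -c "
from h import *
t=grab('top','t11');s=grab('side','s11');print(read_state()['wrist_force'].round(1),read_state()['eef_pos'])
a=cv2.resize(t['pixels'][:,:,::-1][130:230,240:340],(400,400),interpolation=cv2.INTER_CUBIC)
b=cv2.resize(s['pixels'][:,:,::-1][140:240,270:370],(400,400),interpolation=cv2.INTER_CUBIC)
cv2.imwrite('pics/p11.png',np.hstack([a,b]))
"
```

```text
[-0.1  0.2 -0.3] [ 561.76926525 -340.87011495  364.4695117 ]
```

View pics/p11.png

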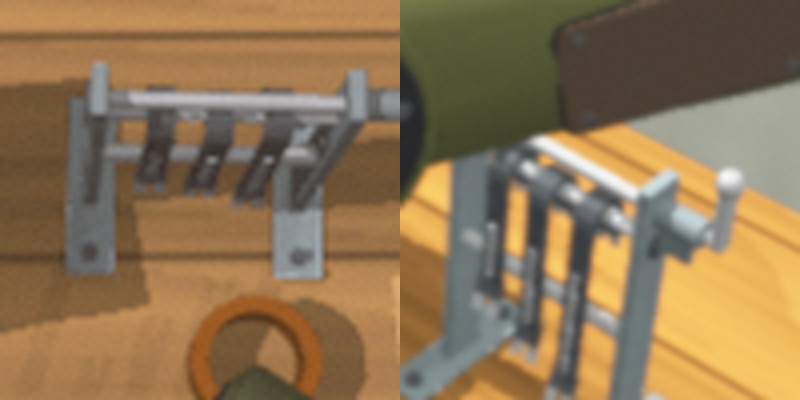

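The top and side views show all three bars hanging square and evenly spaced, with the rod across to the far upright and the arm clear. I'm handing the job in.

```bash
python3 -c "
from h import *
print(sign_off())"
```

```text
the job is handed in; nothing more can be done
None
```

The stray pry bar is hanging on the upper rail between the two neighbours, and the locking rod is home over the hooks. I handed in at about 20 s of the 59 s; no verdict is given.

- **Bar:** I pinched the dark bar across its hook, lifted it and drew it back off the crate. I then lowered it over the rail about midway between the neighbours, whose origins measured about 81 mm apart. Contact came at about 8 N, and then I let go.
- **Rod:** I pushed the handle with shut fingers until it stopped, with about 28 N on the wrist. The handle then measured y -136.7, against about -138 expected for home.
- **Last checks:** The final top and side pictures show all three bars square, shafts on the same side and evenly spaced, with the rod across to the far upright. The robot was clear of everything, with wrist force near zero.
- **Not measured:** I only looked at the neighbours in the last pictures. The arm hid the tape roll partly and the tin was outside the last crops, but no move went near either.
- **Disagreement:** Position estimates from the different cameras differed by 2–4 mm, inside the tolerances. No check failed.

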